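# Find the tub lid that rocks and press it home

### The job

One of the four tub lids in the carton is not pushed on properly: use the fingertips to press lids near an edge until you find the one that rocks, then press that lid straight down at its middle until it is fully home. Finish while still holding it down: the program ends with the fingers pressing on that lid. Do not pull up or pick up anything, and leave the bottle, the tin and the tape where they are.

Things in the scene. Friction and masses are not known exactly. Their poses are not given: they have to be found in the camera images.
- carton: low open cardboard carton, 256 x 256 mm, walls 62 mm high, fixed on the table; origin at the centre of its underside, x and y along its sides. It holds four square tubs, two by two, their centres 57 mm from the carton's centre along its x and along its y.
- cover_1: grey square plastic lid of one of the four tubs, 104 x 104 mm, flat on top, its skirt hides the tub's rim; origin at the centre of its top face, z up, x and y parallel to its sides. All four lids look alike and lie level at the start; which stands where changes. The tubs stand on uneven packing (tops 129 to 141 mm over the table), so height tells nothing.
- cover_2: grey square plastic lid of one of the four tubs, 104 x 104 mm, flat on top, its skirt hides the tub's rim; origin at the centre of its top face, z up, x and y parallel to its sides. Like cover_1.
- cover_3: grey square plastic lid of one of the four tubs, 104 x 104 mm, flat on top, its skirt hides the tub's rim; origin at the centre of its top face, z up, x and y parallel to its sides. Like cover_1.
- cover_4: grey square plastic lid of one of the four tubs, 104 x 104 mm, flat on top, its skirt hides the tub's rim; origin at the centre of its top face, z up, x and y parallel to its sides. Like cover_1.
- drop_1 (a joint): how far the middle of cover_1 has gone straight down since the start, in m: 0 at the start for every lid, negative if pulled up. Lids that are home neither sink nor tip. The loose one rests 6 mm above its rim; a few newtons within 15 mm of any edge tip it 0.12 rad (that edge sinks about 5 mm), and it springs level when let go.
- drop_2 (a joint): how far the middle of cover_2 has gone straight down since the start, in m: 0 at the start for every lid, negative if pulled up. A press of 13 to 18 N at the middle of the loose lid takes it down 0.006, fully home, where it stays by itself and no longer tips; 8 N or less there does not move it.
- drop_3 (a joint): how far the middle of cover_3 has gone straight down since the start, in m: 0 at the start for every lid, negative if pulled up. Like drop_1 and drop_2.
- drop_4 (a joint): how far the middle of cover_4 has gone straight down since the start, in m: 0 at the start for every lid, negative if pulled up. Like drop_1 and drop_2.
- bottle: closed amber bottle, 68 mm across, 170 mm tall, standing loose beside the carton on its +y side; origin at the centre of its foot
- tin: closed food can, 74 mm across, 100 mm tall, standing loose beside the carton on its -y side; origin at the centre of its foot
- tape: roll of packing tape lying flat, 100 mm outside diameter, 48 mm high, loose beyond the carton; origin at the centre of its underside

How it is judged:
By the outcome, as a careful person would: the job done as asked, in the order asked, and still so for the second after the job is handed in, while the arm keeps its last pose, push and grip.
It also fails if it takes over 48 s, if anything falls off the work surface, if the arm or the gripper's body presses on something with over 40 N, if the wrist force passes 120 N, or if a joint passes its speed limit or range.

### The arm

A 6-joint arm with a two-finger parallel gripper is mounted at the origin on the work surface. World frame = base frame: x ahead of the robot, y to its left, z up, the work surface at z = 0. Lengths are in mm, angles in rad, forces in N, time in s.
With the tool pointing down it reaches from about 350 to 975 mm from the base axis. Payload 7.1 kg.
Tool frame: the origin (TCP) lies on the front face of the gripper's body, between the roots of the fingers; the fingertips stand 80 mm ahead of it and the grasp point (between the pads) lies 61 mm ahead of it (env.tips_ahead is the distance from the TCP to the fingertips, in mm); z points along the fingers, y is the direction in which the jaws open and shut (so a half turn about z gives the same grasp; the last joint's range is limited). The gripper opens to 88 mm and grips with 3 to 60 N. Pads are 20 mm wide; open, the fingers measure 115 mm over their backs; the gripper's body (75 mm by 178 mm) begins 61 mm behind the grasp point.
Start: joints at [-1.328, 0.423, 1.63, -0, 1.089, -0.019], TCP at [161.781, -603.682, 302.675] pointing down, gripper open.
Joint ranges: [-3, 3], [-0.9, 2.11], [0.09, 2.58], [-1.31, 4.45], [0.11, 2.69], [-2.54, 2.54]. Speed limits (rad/s): [2.39, 2.39, 3.01, 3.14, 3.14, 3.14].

### API

Orientations are given as a unit quaternion [x, y, z, w].
In Python, from station import env, set_gripper, viewer, workorder gives the robot as it stands. Calls block until the motion is done:
- env.reach(position, orientation): joint-space move of the TCP to a pose.
- env.move_l(position, rot=None, rate=150, f_stop=None): straight line of the TCP; rot=None keeps the orientation; rate is the mean speed in mm/s. With f_stop (N) it stops when the force on the tool has changed by that much, and returns True; else False.
- env.move_joints(angles): joint-space move.
- set_gripper(opening): finger opening in mm; the grip force is fixed at half the most; returns when the fingers have stopped.
- env.hold(seconds).
- env.ik(position, orientation): joint angles nearest the present ones, or None.
- env.read_state(): the state.
- viewer.camera(name): name is "scene" or "top" or "wrist"; returns the picture (400x640x3 uint8, blue, green, red); there is no depth.
- viewer.camera_params(name): a dict with "fx", "fy", "cx", "cy" (pixels), "dist" ([k1, k2, p1, p2, k3] as OpenCV has them; the pictures are not rectified), "pose" (4x4, takes a point from camera to world coordinates); the wrist camera has in their place "tool_from_camera" (4x4, takes a point from camera to tool coordinates, whose origin is the TCP and whose axes are the flange's). Camera axes: x right, y up, looking along -z (the intrinsics and any distortion apply to the point x, -y, -z); pixel columns grow to the right and rows downward; lengths in mm; the calibration is good to about 2 mm. A picture is of the moment at which its call begins: read the wrist's pose just before it. camera_params takes no time and is no camera call.
A pose or a line that the arm cannot do raises env.IKError and nothing moves.
- workorder.sign_off(): hands the job in, once; it reports no verdict.
The state is a dict: "time_s": time; "qpos": joint angles; "dq": joint speeds; "tau": joint torques, N m; "tool_pos": TCP position; "orientation": TCP orientation; "force": force on the tool from outside, world axes, zero at the start; "wrist_torque": the same for the moment, N m; "width": finger opening in mm.
Only numpy, scipy, OpenCV 4.12 (cv2) and the standard library are available. Lean on these libraries where they do the work, as an engineer would, in place of code of your own. Each camera call takes 0.05 s, during which the arm holds its last target. There are 200 camera calls.

## Working session

There is one attempt and no reset: what is moved stays moved. The work goes in short steps, each a Python script; the robot and the scene stay as the last script left them, time stands still between calls to the robot, and variables do not carry over. Pictures are saved under pics/ and viewed, about 8 in all and at most 12, crops included, and the job is handed in when it is done.

```bash
ls; mkdir -p pics
python3 - <<'E'
from station import env, set_gripper, viewer
import cv2
for n in("top","scene"):
    cv2.imwrite(f"pics/{n}0.png",viewer.camera(n)); 
    p=viewer.camera_params(n); print(n,p)
print(viewer.camera_params("wrist"))
print(env.read_state())
E
```

```text
pics
top {'fx': 385.2074326959966, 'fy': 385.2074326959966, 'cx': 317.8840663867877, 'cy': 205.22049337552133, 'dist': array([-0.07850647,  0.        ,  0.        ,  0.        ,  0.        ]), 'pose': array([[-1.79824945e-02,  9.90025281e-01, -1.39737514e-01,
         4.98123678e+02],
       [-9.99773497e-01, -1.93960729e-02, -8.76057572e-03,
         1.39552768e+01],
       [-1.13835505e-02,  1.39548326e-01,  9.90149827e-01,
         1.02830161e+03],
       [ 0.00000000e+00,  0.00000000e+00,  0.00000000e+00,
         1.00000000e+00]])}
scene {'fx': 376.49967365851364, 'fy': 376.49967365851364, 'cx': 320.4881679229841, 'cy': 202.0220638799249, 'dist': array([-0.07810839,  0.        ,  0.        ,  0.        ,  0.        ]), 'pose': array([[ 1.82547116e-01, -7.71561069e-01,  6.09401401e-01,
         1.15518238e+03],
       [ 9.83085924e-01,  1.52558161e-01, -1.01331508e-01,
        -5.31474215e+01],
       [-1.47857100e-02,  6.17591713e-01,  7.86359878e-01,
         7.90758745e+02],
       [ 0.00000000e+00,  0.00000000e+00,  0.00000000e+00,
         1.00000000e+00]])}
{'fx': 343.51848
[... 503 characters left out ...]
         1.00000000e+00]])}
{'time_s': 0.1, 'qpos': array([-1.32797264e+00,  4.23718893e-01,  1.63056303e+00,  6.87557640e-06,
        1.08861804e+00, -1.90088257e-02]), 'dq': array([ 0.00062417, -0.00060132, -0.00217439,  0.00087317, -0.00035777,
        0.00119607]), 'tau': array([ 8.51868645e-04, -5.45611596e+01, -2.74324286e+01,  6.46067597e-02,
        1.88210676e-02, -4.63264269e-05]), 'tool_pos': array([ 161.71308002, -603.33063574,  302.02765482]), 'orientation': array([ 9.91442696e-01,  1.30541002e-01, -6.99706070e-05, -6.49907100e-04]), 'force': array([-0.19975421,  0.12212609,  0.6212888 ]), 'wrist_torque': array([-0.00129771, -0.00710844,  0.00968036]), 'width': 87.4373188926223}
```

View pics/top0.png

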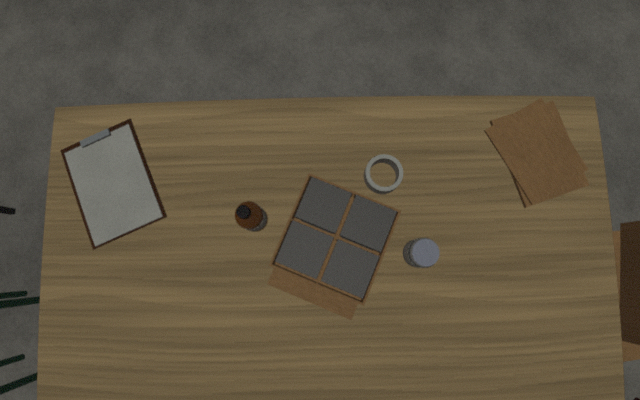

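View pics/scene0.png

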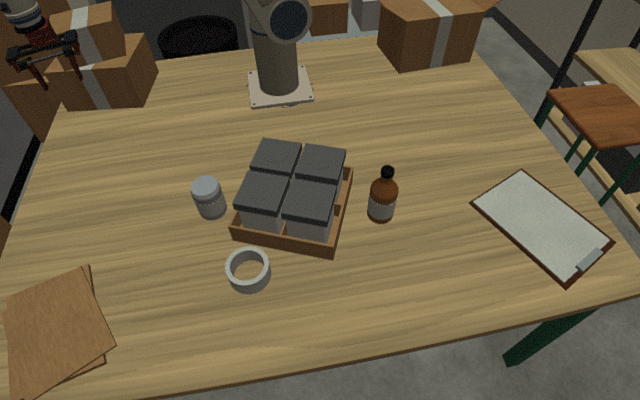

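The top view shows four lids at about (324,205), (369,222), (305,249) and (350,270). The scene view shows them at about (275,157), (321,163), (263,193) and (312,200). The bottle, tin and tape stand clear of them.

```bash
cat > h.py <<'E'
import numpy as np, cv2
from station import env, set_gripper, viewer, workorder
def ray(n,uv):
    p=viewer.camera_params(n);K=np.array([[p['fx'],0,p['cx']],[0,p['fy'],p['cy']],[0,0,1]])
    q=cv2.undistortPoints(np.float64(uv).reshape(-1,1,2),K,p['dist']).reshape(-1,2)
    d=np.c_[q[:,0],-q[:,1],-np.ones(len(q))]@p['pose'][:3,:3].T
    return p['pose'][:3,3],d/np.linalg.norm(d,axis=1)[:,None]
def plane(n,uv,z):
    o,d=ray(n,uv);return o+d*((z-o[2])/d[:,2])[:,None]
def tri(u1,u2):
    o1,d1=ray("top",[u1]);o2,d2=ray("scene",[u2]);A=np.c_[d1[0],-d2[0]]
    s=np.linalg.lstsq(A,o2-o1,rcond=None)[0];a=o1+s[0]*d1[0];b=o2+s[1]*d2[0]
    return (a+b)/2,np.linalg.norm(a-b)
E
cat > seg.py <<'E'
from h import *
seeds={"top":[(324,205),(369,222),(305,249),(350,270)],"scene":[(321,163),(275,157),(312,200),(263,193)]}
seeds["scene"]=[(312,200),(263,193),(321,163),(275,157)]
C={}
for n in seeds:
    im=cv2.imread(f"pics/{n}0.png");out=im.copy();C[n]=[]
    for s in seeds[n]:
        g=cv2.GaussianBlur(im,(3,3),0);ref=np.median(g[s[1]-4:s[1]+5,s[0]-4:s[0]+5].reshape(-1,3),0)
        m=(np.abs(g.astype(int)-ref).max(2)<14).astype(np.uint8)
        m=cv2.morphologyEx(m,cv2.MORPH_OPEN,np.ones((5,5),np.uint8))
        l=cv2.connectedComponents(m)[1];m=(l==l[s[1],s[0]]).astype(np.uint8)
        c=max(cv2.findContours(m,0,cv2.CHAIN_APPROX_NONE)[0],key=cv2.contourArea)
        h=cv2.convexHull(c);M=cv2.moments(h);ctr=(M['m10']/M['m00'],M['m01']/M['m00']);C[n].append(ctr)
        print(n,s,ref,np.round(ctr,1),cv2.contourArea(h))
        if n=="top":
            P=plane(n,h.reshape(-1,2),135)[:,:2].astype(np.float32);print("  rect",cv2.minAreaRect(P))
        cv2.drawContours(out,[h],-1,(0,0,255),1)
    cv2.imwrite(f"pics/{n}seg.png",cv2.resize(out[100:320,180:460],None,fx=2,fy=2))
for a,b in zip(C["top"],C["scene"]): print(*tri(a,b))
a,b=[cv2.imread(f"pics/{n}seg.png") for n in("top","scene")]
cv2.imwrite("pics/seg.png",cv2.resize(np.hstack([a,b]),(800,314)))
E
python3 seg.py
```

```text
top (324, 205) [69. 72. 73.] [323.4 204.6] 1866.0
  rect ((626.3716430664062, 8.89984130859375), (102.78972625732422, 103.68102264404297), 66.3924331665039)
top (369, 222) [69. 71. 73.] [367.7 222.6] 1901.0
  rect ((581.7453002929688, -93.61290740966797), (102.89617919921875, 103.07962799072266), 66.4430923461914)
top (305, 249) [72. 75. 76.] [304.3 249.3] 1989.5
  rect ((522.7229614257812, 55.19630432128906), (102.74282836914062, 104.924560546875), 66.35006713867188)
top (350, 270) [71. 74. 75.] [349.6 268.3] 2030.0
  rect ((477.2173156738281, -48.170005798339844), (103.36385345458984, 104.23377227783203), 66.21983337402344)
scene (312, 200) [76. 80. 79.] [308.  199.1] 1647.0
scene (263, 193) [76. 80. 79.] [261.  190.4] 1441.0
scene (321, 163) [75. 79. 79.] [320.3 160.8] 1245.0
scene (275, 157) [75. 79. 79.] [275.9 154.5] 1128.0
[626.44928793   7.61839504 126.12272754] 2.7033583539518102
[581.66666187 -95.11592458 128.22446313] 1.8058257772052693
[522.06892191  54.64840467 135.15644134] 0.9613421396184562
[476.67688316 -48.88896096 132.92690243] 1.1880524347677506
```

View pics/seg.png

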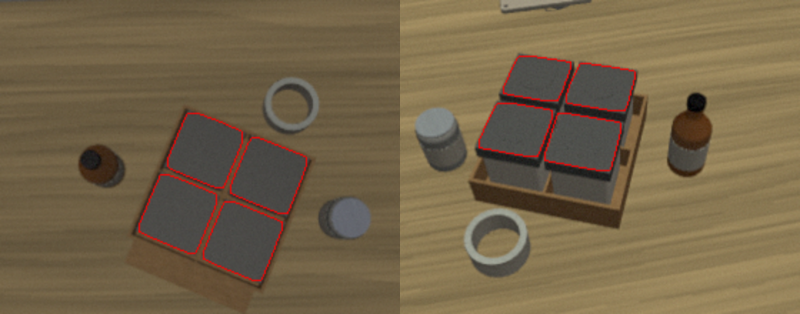

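The segmentation is good: the four lids are outlined cleanly, the carton yaw is about -24° and their tops are at about 126–135 mm. Next I'll close the fingers and probe the first lid.

```bash
cat >> h.py <<'E'
from scipy.spatial.transform import Rotation as R
YAW=np.radians(-24); EX=np.array([np.cos(YAW),np.sin(YAW)])
L=np.array([[626.4,8.3],[581.7,-94.3],[522.4,55.],[477.,-48.5]])
SG=[1,1,-1,-1]
Q=(R.from_euler('z',YAW+np.pi)*R.from_euler('x',np.pi)).as_quat()
T=env.tips_ahead
def st(tag):
    s=env.read_state();print(tag,"t%.2f"%s['time_s'],"tip",np.round(s['tool_pos']-[0,0,T],2),"F",np.round(s['force'],2));return s
def probe(i):
    x,y=L[i]+SG[i]*43*EX
    env.move_l([x,y,T+165],Q); env.move_l([x,y,T+148]); env.hold(.15); st(f"lid{i} above")
    print(env.move_l([x,y,T+118],rate=10,f_stop=2)); a=st("touch")
    z=a['tool_pos'][2]
    print(env.move_l([x,y,z-8],rate=10,f_stop=5)); b=st("press"); print("sink",z-b['tool_pos'][2])
    env.move_l([x,y,T+165])
E
python3 - <<'E'
from h import *
x,y=L[3]+SG[3]*43*EX
print(env.ik([x,y,T+200],Q),T)
set_gripper(0); env.reach([x,y,T+200],Q); st("over"); probe(3)
E
```

```text
[-0.09784918  0.180626    2.04473358  0.          0.91623307 -1.24976649] 80.0
over t3.71 tip [437.96 -31.54 200.06] F [-0.04 -0.35  0.35]
lid3 above t4.51 tip [438.15 -31.07 148.82] F [ 0.15 -0.18 -0.33]
True
touch t5.82 tip [437.82 -31.03 138.31] F [-0.15  0.7   5.44]
True
press t6.05 tip [437.82 -31.02 138.31] F [-0.04 -0.5   5.03]
sink -0.0007878357396009505
```

Run:
```python
from h import *
for i in (2,0,1): probe(i)
```

```text
lid2 above t7.70 tip [483.24  72.15 148.47] F [-0.57 -0.94 -0.28]
True
touch t8.86 tip [483.21  72.49 140.76] F [-0.21  0.45  4.47]
True
press t9.09 tip [483.21  72.49 140.73] F [-1.22  0.15  4.53]
sink 0.03421418879798921
lid0 above t11.31 tip [665.77  -9.08 148.52] F [ 0.21  0.24 -0.21]
True
touch t13.25 tip [665.87  -9.21 126.89] F [-1.19 -0.02  4.47]
True
press t13.51 tip [665.9   -9.24 126.87] F [-0.8   0.13  5.05]
sink 0.020189412010211072
lid1 above t15.23 tip [ 621.33 -111.4   148.34] F [ 0.91  0.04 -0.44]
True
touch t16.79 tip [ 621.01 -111.78  133.71] F [0.43 0.08 4.41]
True
press t17.03 tip [ 621.02 -111.77  133.71] F [-1.1   0.57  4.76]
sink -0.0013132707093461704
```

Lid 0 touched at 126.9 mm. The other three touched 5.5 mm above their camera heights, so I'd expect lid 0 at 131.6 mm. That suggests it tipped about 5 mm before the stop triggered. I'll confirm with a light touch at the middle, under 8 N, then log a second edge press in small steps.

Run:
```python
from h import *
x,y=L[0]
env.move_l([x,y,T+142],Q); env.hold(.15); st("above")
print(env.move_l([x,y,T+122],rate=8,f_stop=2)); st("centre touch")
env.move_l([x,y,T+142])
x,y=L[0]+43*EX
env.move_l([x,y,T+135]); env.hold(.1)
for z in np.arange(133.,125.9,-1):
    env.move_l([x,y,T+z],rate=10); s=st(z)
    if s['force'][2]>6: break
env.move_l([x,y,T+145])
```

```text
above t18.51 tip [626.5    7.44 142.22] F [-0.51  0.37 -0.52]
True
centre touch t19.92 tip [626.41   8.27 131.11] F [-0.14 -0.49  5.33]
133.0 t21.06 tip [665.43  -9.03 133.04] F [ 0.26  0.75 -0.26]
132.0 t21.31 tip [665.63  -9.18 131.94] F [-0.44  0.32 -0.19]
131.0 t21.56 tip [665.66  -9.23 130.9 ] F [ 0.79 -0.06  0.19]
130.0 t21.81 tip [665.71  -9.21 129.98] F [0.61 0.01 0.06]
129.0 t22.06 tip [665.74  -9.2  129.  ] F [-1.02  0.13  0.08]
128.0 t22.31 tip [665.76  -9.19 128.04] F [ 0.96 -0.75  1.  ]
127.0 t22.56 tip [665.78  -9.2  127.1 ] F [1.26 0.12 1.73]
126.0 t22.81 tip [665.84  -9.19 126.77] F [-1.85  0.28  6.84]
```

Confirmed: the middle stands at 131.1 mm under 5 N, while the edge yields down to 126.8 mm. Lid 0 is the loose one, so I'll press its middle home.

Run:
```python
from h import *
x,y=L[0]
env.move_l([x,y,T+145]); env.move_l([x,y,T+133]); env.hold(.2); st("above")
print(env.move_l([x,y,T+120],rate=8,f_stop=13)); st("pressed")
env.hold(.4); st("held")
```

```text
above t23.97 tip [626.79   8.11 133.16] F [ 0.37  0.2  -0.32]
True
pressed t25.06 tip [626.45   8.33 125.29] F [-0.4   0.16  5.99]
held t25.46 tip [626.46   8.29 125.31] F [-0.63 -0.31  5.22]
```

Run:
```python
from h import *
x,y=L[0]; z=env.read_state()['tool_pos'][2]
for k in range(20):
    z-=.3; env.move_l([x,y,z],rate=10); env.hold(.1); s=st("%.1f"%(z-T))
    if s['force'][2]>13: break
env.hold(.5); st("held")
cv2.imwrite("pics/end.png",viewer.camera("scene")[100:300,180:460])
```

```text
125.0 t25.81 tip [626.61   8.29 125.29] F [-1.52 -0.04  5.49]
124.7 t26.16 tip [626.67   8.31 125.27] F [-0.63  0.09  7.17]
124.4 t26.51 tip [626.67   8.32 125.22] F [-2.02  0.5   8.77]
124.1 t26.86 tip [626.64   8.32 125.15] F [-2.9   0.59 10.59]
123.8 t27.21 tip [626.67   8.32 125.14] F [-3.6  -0.28 14.57]
held t27.71 tip [626.65   8.31 125.16] F [-3.400e+00 -1.000e-02  1.289e+01]
```

View pics/end.png

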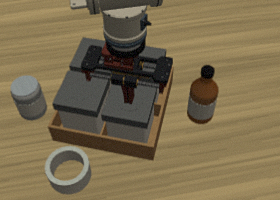

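The fingers are on the middle of the chosen lid, at about (130,90) in the crop. The bottle, tin and tape look untouched. The lid holds at 125.2 mm from 5 to 14 N, so it is bottomed out.

```bash
python3 -c "
from h import *
st('end'); workorder.sign_off()"
```

```text
end t27.76 tip [626.66   8.31 125.18] F [-4.05 -0.16 12.56]
the job is handed in; nothing more can be done
```

I found the loose lid, pressed it home, and handed the job in at 27.8 s with the closed fingers still pressing on it at about 12.6 N. The loose lid is on the far side of the carton from the robot, towards the bottle, centred near (626, 8) mm.

- **Finding it:** I pressed all four lids near an outer edge with the fingertips. Three did not give at about 5 N. The fourth had already tipped before the force stop triggered, so the built-in sink check read zero for it. I noticed it because it touched about 5 mm lower than its camera height implied. A second, stepped edge press confirmed it: the edge went down to 126.8 mm, while the middle stood at 131.1 mm under 5 N.
- **Pressing it home:** The press at the middle took it from 131.1 mm to 125.2 mm, about 6 mm. It then stayed at 125.2 mm as the force rose from 5 to 14 N. I did not test its edge again afterwards, because the job was to end while holding it down.
- **Disagreements:** The camera heights of the lids read about 5.5 mm lower than the heights felt by touch. A sideways force of about 4 N showed during the final hold.
- **Other objects:** In the last picture the bottle, tin and tape look unmoved. I judged that by eye and did not measure it.

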